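Hold a seed gate at its setting mark

TASK

Get the seed meter ready for checking its gate: press both hinged covers on top of the grey housing down until they snap and stay shut. Then pull the spring-loaded gate slide out by its T-handle until the middle of the handle's bar is in line with the steel pointer beside the slide, and finish still gripping the handle there, since it springs back if let go. Leave the other things on the slab where they are.

Things in the scene. Friction and masses are not known exactly. Their poses are not given: they have to be found in the camera images.
- meter: seed metering unit, fixed: metal plate 260 x 220 x 8 mm (meter x -150 to +110 mm) with a grey plastic housing on it, 72 mm high, x 0 to +110, y -110 to +110 mm. Origin on the slab under the middle of the housing's front face. x runs from that front (with two seed outlets and the T-handle) to the back, away from the robot, yaw within 0.45 rad; y left, z up
- cover_left (a joint): left cover: grey plastic flap 106 x 74 x 6 mm, centred on meter y = +55 mm, hinged along y at meter x = +110, z = 74 mm. Value (rad): 0 = open at rest, front edge raised 46 deg; 0.8 = shut, level, top at meter z = 78 mm. A spring catch (up to 0.35 N m) reopens it until about 0.65; past that it snaps and stays shut. About 6 N straight down at meter x = +52 mm shuts it, to its stop
- cover_right (a joint): right cover: grey plastic flap 106 x 74 x 6 mm, centred on meter y = -55 mm, hinged along y at meter x = +110, z = 74 mm. Value (rad): 0 = open at rest, front edge raised 46 deg; 0.8 = shut, level, top at meter z = 78 mm. A spring catch (up to 0.35 N m) reopens it until about 0.65; past that it snaps and stays shut. About 6 N straight down at meter x = +52 mm shuts it, to its stop
- cover_left_edge (a point): point on the top face of the left cover, mid-width, 100 mm from its hinge, 6 mm short of its free edge; it swings with the cover (open: meter x = +43, z = 149 mm; shut: meter x = +10, z = 78 mm)
- cover_right_edge (a point): point on the top face of the right cover, mid-width, 100 mm from its hinge, 6 mm short of its free edge; it swings with the cover (open: meter x = +43, z = 149 mm; shut: meter x = +10, z = 78 mm)
- gate: gate slide: steel strip out of the housing's front at meter y = 0, with an upright 10 mm stem and black T-bar 16 (x) x 56 (y) x 18 (z) mm. Origin: T-bar centre, meter z = 54 mm, 70 mm in front of the housing when home; axes as the meter's. Slides out along meter -x, 75 mm at most, against a spring (5 N at home, +0.8 N per 10 mm) that draws it home if released. Grip the bar from above
- pointer: the mark: dark steel block 18 x 26 x 14 mm fixed on the plate left of the slide (meter y = +62 mm), with a straight 4 mm finger along -y to the slide, top at meter z = 26 mm. Origin on the finger's line, on the plate; axes as the meter's. At the mark the T-bar's centre has the same meter x as this origin, 22 to 55 mm out from home; it differs from run to run
- pointer_tip (a point): tip of the pointer's finger, on its centre line, top face (same meter x as the pointer's origin)
- clutch_lever: bystander: steel motorcycle clutch lever lying flat in front of the unit, 200 mm long, 18 mm high; origin at mid-length on the slab, long axis = its x
- sprinkler: bystander: upright green plastic sprinkler head, 44 mm wide foot, 72 mm high, a 50 mm arm on top; origin under its centre
- bolt: bystander: chrome hex bolt standing on its head, 28 mm wide, 65 mm high; origin under its centre
- socket_cover: bystander: white ceramic electrical socket cover lying flat, 80 x 80 x 9 mm; origin under its centre
- seed_roller: bystander: grey plastic fluted seed roller standing upright, 60 mm across, 54 mm high; origin under its centre

How it is judged (in metres and radians):
On the way, in this order (a step that is already met when the one before it is completed fails the run):
1. both covers are pressed down and shut (value of joint each of cover_left, cover_right above 0.74 rad), for 0.3 s.
2. the gate slide is pulled to the pointer and gripped by the fingers, both covers still shut (all of step 1 and x of gate in the frame of pointer between -0.005 and 0.005 m and contact force between the fingers and gate above 1 N), for 0.3 s.
At the end, for the whole second after the job is handed in: Both covers are shut (joint above 0.74 of 0.8 rad), the T-bar's centre is within 5 mm of the pointer's line along the slide, still, and the fingers hold the gate with more than 1 N (all of step 2 and linear speed of gate below 0.02 m/s); the arm keeps its last pose, push and grip.
It fails at once if the clutch lever is moved more than 30 mm (distance of clutch_lever from where it was at the start of the episode above 0.03 m).
It fails at once if the sprinkler is moved more than 30 mm (distance of sprinkler from where it was at the start of the episode above 0.03 m).
It fails at once if the bolt is moved more than 30 mm (distance of bolt from where it was at the start of the episode above 0.03 m).
It fails at once if the socket cover is moved more than 30 mm (distance of socket_cover from where it was at the start of the episode above 0.03 m).
It fails at once if the seed roller is moved more than 30 mm (distance of seed_roller from where it was at the start of the episode above 0.03 m).
It also fails if it takes over 45 s, if anything falls off the work surface, if the arm or the gripper's body presses on something with over 40 N, if the wrist force passes 120 N, or if a joint passes its speed limit or range.

ROBOT

A 6-joint arm with a two-finger parallel gripper is mounted at the origin on the work surface. World frame = base frame: x ahead of the robot, y to its left, z up, the work surface at z = 0. Lengths are in mm, angles in rad, forces in N, time in s.
With the tool pointing down it reaches from about 350 to 975 mm from the base axis. Payload 7.1 kg.
Tool frame: the origin (TCP) lies midway between the tips of the shut fingers; the grasp point (between the pads) lies 19 mm behind it (ctrl.grip_depth is the distance from the TCP to the grasp point, in mm); z points along the fingers, y is the line along which they close (so a half turn about z gives the same grasp; the last joint's range is limited). The gripper opens to 88 mm and grips with 3 to 60 N. Pads are 20 mm wide; open, the fingers measure 115 mm over their backs; the gripper's body (75 mm by 178 mm) begins 61 mm behind the grasp point.
Start: joints at [1.189, 0.423, 1.63, -0, 1.089, -0.019], TCP at [221.776, 584.312, 222.675] pointing down, gripper open.
Joint ranges: [-3, 3], [-0.9, 2.11], [0.09, 2.58], [-1.31, 4.45], [0.11, 2.69], [-2.54, 2.54]. Speed limits (rad/s): [2.39, 2.39, 3.01, 3.14, 3.14, 3.14].

INTERFACE

Orientations are given as a rotation vector (axis times angle).
In Python, from workcell import ctrl, cams gives the robot as it stands.
- The arm moves only by the tool move_arm, never from a script. Its argument "steps" is a list of rows, each a list of 3 entries, a list of its own where there are three numbers: the shift along the tool's x, y, z in units of 25 mm (1.0 is 25 mm), then the turn about the tool's z in units of 5 degrees (1.0 is 5 degrees), then the closure, from 0 (fully open) to 1 (shut). A call has 1 to 20 rows; each row shifts and turns the commanded pose from where the row before left it, along the tool's axes as they then stand; what a row does not reach is not made up. A row lasts 1/12 s, in which the tool goes at most 41.7 mm and 7.16 degrees, less where a joint would pass 70% of its speed; a pose out of reach is approached as far as the arm can. A call is refused whole if a number of a shift passes 1 or a number of a turn 1, either way. A call with a gripper value outside its range is refused whole. The fingers move at their own pace and stop on an object; the grip force is fixed at half the most. Time passes only in rows, so rows that do not move let the fingers close. It gives the time, the measured TCP pose, the force, the opening and the grip force at its end, in the units of the state.
- ctrl.get_obs(): the state, without advancing time (a new reading comes with each control period).
- cams.get_image(name): name is "scene" or "top" or "wrist"; returns a dict with "image" (480x640x3 uint8, red, green, blue), "camera_matrix" (3x3 intrinsics, pixels), "k1" (the pictures are not rectified: a ray, as slopes to the right and down, at radius r is drawn at 1 + k1 r^2 times it, then the intrinsics apply), "xyz" and "rotation" of the camera in the world; the wrist camera has in their place "mount" (4x4, takes a point from camera to tool coordinates, whose origin is the TCP and whose axes are the flange's). Camera axes: x right, y down, z forward; pixel columns grow to the right and rows downward; lengths in mm; the calibration is good to about 2 mm. A picture is of the moment at which its call begins: read the wrist's pose just before it. There is no depth.
- ctrl.close_job(): hands the job in; it is judged then, once.
Trained networks look in the newest picture that a camera, given by its name, has taken for a name from the list of things; names that differ only in an ending like _2 or _b are one class to them, and where a whole thing is asked for, a point or a joint stands for the part that bears it (a point fixed in the world has none). Each returns a list of dicts, best first, with "p" (0 to 1); they miss things now and then, are a little off and sometimes report something else, mostly with a low value. They report only what shows in the picture. A call takes as long as a camera call.
- cams.boxes_of(camera, thing): "rect" ([centre column, centre row, width, height] in pixels, round what is visible of it).
- cams.cut_out(camera, thing): "pixels" (480x640 bool, what is visible of it) and "rect" ([centre column, centre row, width, height] in pixels, round what is visible of it).
The state is a dict: "t": time; "qpos": joint angles; "qvel": joint speeds; "joint_torque": joint torques, N m; "ee_pos": TCP position; "orientation": TCP orientation; "ft_force": force on the tool from outside, world axes, zero at the start; "moment": the same for the moment, N m; "width": finger opening in mm; "grasp_force": force on a finger pad.
Only numpy, scipy, OpenCV 4.12 (cv2) and the standard library are available. Lean on these libraries where they do the work, as an engineer would, in place of code of your own. Each camera call takes 0.05 s, during which the arm holds its last target. There are 200 camera calls.

## Working session

There is one attempt and no reset: what is moved stays moved. The work goes in short steps, Python scripts to look and compute and a tool call to move; the robot and the scene stay as the last step left them, time stands still between calls to the robot, and variables do not carry over. Pictures are saved under pics/ and viewed, at most 10 in all, crops included, and the job is handed in when it is done.

Besides the shell and the picture viewer there is one more tool, called as name(argument=value, ...) on one line, values as JSON. move_arm: Moves the arm, as the interface text tells. Its arguments: {"type":"object","properties":{"steps":{"type":"array"}},"required":["steps"]}

```bash
mkdir -p pics
cat > h.py <<'E'
import numpy as np, cv2
from scipy.spatial.transform import Rotation as R
from workcell import ctrl, cams
def cam(name):
    o=ctrl.get_obs(); d=cams.get_image(name)
    if name=='wrist':
        M=np.array(d['mount']); Rt=R.from_rotvec(o['orientation']).as_matrix()
        C=Rt@M[:3,3]+np.array(o['ee_pos']); Rc=Rt@M[:3,:3]
    else: C=np.array(d['xyz']); Rc=np.array(d['rotation'])
    return dict(img=d['image'],K=np.array(d['camera_matrix']),k1=d['k1'],C=C,R=Rc)
def ray(c,uv):
    x=np.linalg.solve(c['K'],[uv[0],uv[1],1])[:2]; s=x.copy()
    for _ in range(30): s=x/(1+c['k1']*(s@s))
    v=c['R']@np.array([s[0],s[1],1]); return v/np.linalg.norm(v)
def proj(c,P):
    p=c['R'].T@(np.array(P,float)-c['C']); s=p[:2]/p[2]; s=s*(1+c['k1']*(s@s)); return (c['K']@[s[0],s[1],1])[:2]
def atz(c,uv,z):
    v=ray(c,uv); return c['C']+v*(z-c['C'][2])/v[2]
def tri(cs,uvs):
    A=0;b=0
    for c,u in zip(cs,uvs):
        v=ray(c,u);Q=np.eye(3)-np.outer(v,v);A=A+Q;b=b+Q@c['C']
    return np.linalg.solve(A,b)
def save(c,n): cv2.imwrite('pics/'+n,c['img'][:,:,::-1])
E
python3 - <<'E'
from h import *
for n in ['scene','top','wrist']:
    c=cam(n); save(c,n+'0.png'); print(n,c['C'].round(),c['K'][0,0],c['R'].round(2).tolist())
    for t in ['meter','cover_left_edge','cover_right_edge','cover_left','gate','pointer','pointer_tip','clutch_lever','sprinkler','bolt','socket_cover','seed_roller']:
        try: r=cams.boxes_of(n,t)[:2]
        except Exception as e: r=[];print(t,e)
        print(t,[(round(x['p'],2),np.round(x['rect']).astype(int).tolist()) for x in r])
print(ctrl.get_obs())
E
```

```text
scene [1277. -199.  736.] 612.6113068539292 [-1.93, -1.36, 0.65]
meter [(0.6, [312, 288, 188, 150])]
cover_left_edge [(0.97, [366, 255, 68, 82])]
cover_right_edge [(0.66, [305, 284, 67, 84])]
cover_left [(0.87, [366, 256, 66, 78])]
gate [(0.58, [293, 245, 34, 19])]
pointer [(0.66, [320, 240, 16, 13]), (0.16, [365, 253, 65, 81])]
pointer_tip [(0.76, [319, 240, 17, 18])]
clutch_lever [(0.85, [241, 219, 96, 37])]
sprinkler [(0.73, [376, 201, 28, 40])]
bolt [(0.62, [169, 293, 18, 40])]
socket_cover [(0.56, [206, 365, 65, 62]), (0.48, [365, 255, 63, 79])]
seed_roller [(0.85, [434, 260, 36, 40])]
top [ 483.   15. 1236.] 549.5178452438531 [-2.17, 2.22, -0.08]
meter [(0.84, [322, 238, 127, 141])]
cover_left_edge [(0.59, [285, 199, 39, 39])]
cover_right_edge [(0.96, [339, 189, 42, 42])]
cover_left [(0.61, [288, 200, 40, 41]), (0.19, [321, 236, 127, 142])]
gate [(0.94, [329, 258, 23, 28])]
pointer [(0.61, [300, 279, 10, 12])]
pointer_tip [(0.61, [308, 280, 21, 11])]
clutch_lever [(0.95, [352, 336, 89, 18])]
sprinkler [(0.83, [243, 303, 21, 19])]
bolt [(0.63, [425, 254, 16, 10])]
socket_cover [
[... 336 characters left out ...]

{'t': 1.95, 'qpos': array([ 1.18900564e+00,  4.23108704e-01,  1.62990275e+00,  1.14218795e-05,
        1.08862571e+00, -1.89527877e-02]), 'qvel': array([ 4.10947882e-04, -5.90727696e-04, -9.55867323e-05, -1.27365338e-04,
        3.61226502e-04, -1.01014164e-03]), 'joint_torque': array([ 4.02763239e-03, -5.44541860e+01, -2.74061590e+01,  6.47453126e-02,
        1.65428524e-02, -2.00761647e-07]), 'ee_pos': array([221.76604325, 584.30441483, 222.66854034]), 'orientation': array([-5.66827962e-01, -3.09001497e+00,  6.53513638e-05]), 'ft_force': array([ 0.28130047,  0.25559628, -0.19885711]), 'moment': array([ 0.00206977, -0.01854369, -0.05023901]), 'grasp_force': 0.0, 'width': 87.83718487520339}
```

```bash
sed -i "s/Rc=np.array(d\['rotation'\])/Rc=R.from_rotvec(d['rotation']).as_matrix()/" h.py
python3 - <<'E'
import cv2
t=cv2.imread('pics/top0.png')[150:350,200:460]; cv2.imwrite('pics/topc.png',cv2.resize(t,(780,600),interpolation=cv2.INTER_CUBIC))
t=cv2.imread('pics/scene0.png')[180:400,140:460]; cv2.imwrite('pics/scenec.png',cv2.resize(t,(800,550),interpolation=cv2.INTER_CUBIC))
E
```

```text
(no output)
```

View pics/topc.png

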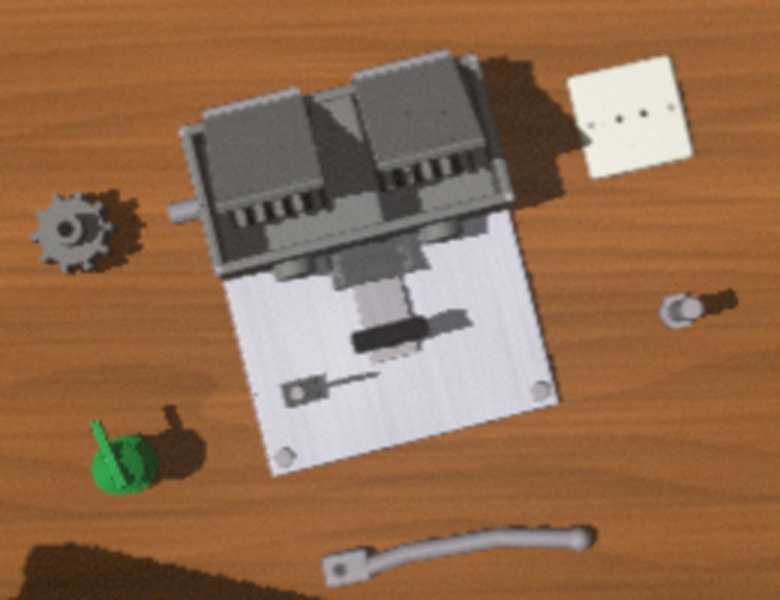

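View pics/scenec.png

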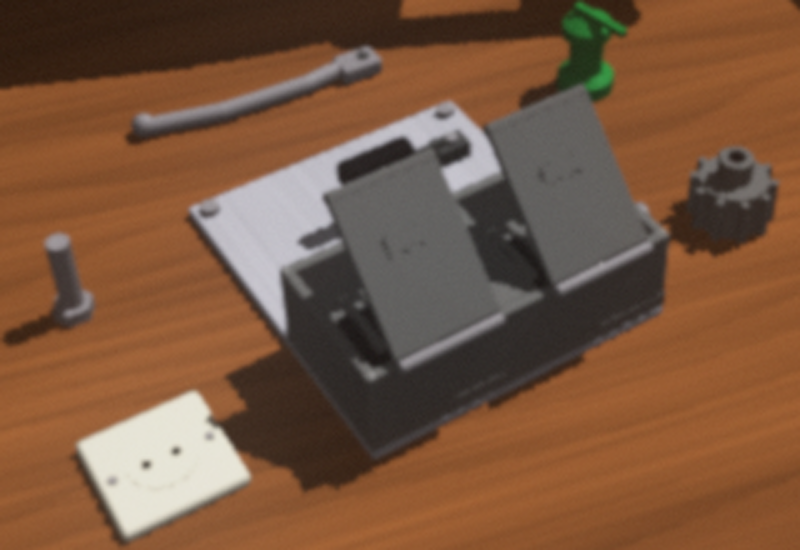

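```bash
cat > fit.py <<'E'
from h import *
from scipy.optimize import least_squares
ct=cam('top'); cs=cam('scene')
T=lambda u,v:(200+u/3-.33,150+v/3-.33); S=lambda u,v:(140+u/2.5-.3,180+v/2.5-.3)
obs=[(ct,T(274,475),(-150,110,8)),(ct,T(557,403),(-150,-110,8)),(ct,T(180,128),(110,110,72)),(ct,T(477,55),(110,-110,72)),(ct,T(222,273),(0,110,72)),(ct,T(512,203),(0,-110,72)),
(cs,S(192,210),(-150,-110,8)),(cs,S(375,458),(110,-110,8)),(cs,S(285,268),(0,-110,72)),(cs,S(370,380),(110,-110,72)),(cs,S(667,235),(110,110,72))]
def w(p,P):
    c,s=np.cos(p[2]),np.sin(p[2]); return np.array([p[0]+c*P[0]-s*P[1],p[1]+s*P[0]+c*P[1],P[2]])
r=least_squares(lambda p:np.concatenate([proj(c,w(p,P))-uv for c,uv,P in obs]),[480,0,0.2],loss='soft_l1')
p=r.x; print(p); print(np.concatenate([proj(c,w(p,P))-uv for c,uv,P in obs]).reshape(-1,2).round(1).tolist())
# T bar and pointer
def m(X): d=X-np.array([p[0],p[1],0]);c,s=np.cos(p[2]),np.sin(p[2]);return np.round([c*d[0]+s*d[1],-s*d[0]+c*d[1],d[2]],1)
print('bar top',m(atz(ct,T(391,334),60)),'tip',m(atz(ct,T(379,375),26)),'block',m(atz(ct,T(305,391),26)))
print('bar tri', m(tri([ct,cs],[T(391,333),S(378,155)])))
for n,q in dict(cl=(43,55,149),cr=(43,-55,149),clS=(10,55,78),crS=(10,-55,78),bar=(-70,0,54)).items(): print(n,w(p,q).round())
for n,uv,z in [('bolt',T(683,308),40),('sprk',T(125,465),30),('roller',T(70,230),54),('lever1',T(585,537),15),('lever0',T(345,567),15)]: print(n,atz(ct,uv,z).round(),m(atz(ct,uv,z)))
o=ctrl.get_obs(); print(R.from_rotvec(o['orientation']).as_matrix().round(3),o['t'])
np.save('p.npy',p)
E
python3 fit.py
```

```text
[5.80461296e+02 2.02347312e+01 2.28975062e-01]
[[-1.1, 0.4], [0.1, -0.4], [-1.5, -0.6], [-1.0, -1.6], [-3.0, 0.9], [0.5, -1.5], [-2.1, -0.9], [-0.6, -1.7], [-3.0, 0.1], [-0.9, 0.9], [1.8, -0.5]]
bar top [-71.2  -1.9  60. ] tip [-97.4  13.6  26. ] block [-95.2  69.   26. ]
bar tri [-69.5  -0.2  61.7]
cl [610.  84. 149.]
cr [635. -24. 149.]
clS [578.  76.  78.]
crS [603. -31.  78.]
bar [512.   4.  54.]
bolt [ 526. -211.   40.] [-105.7 -213.    40. ]
sprk [421. 198.  30.] [-114.7  209.3   30. ]
roller [592. 232.  54.] [ 59.1 203.3  54. ]
lever1 [ 359. -138.   15.] [-251.1 -103.8   15. ]
lever0 [342.  40.  15.] [-227.8   73.    15. ]
[[-0.935  0.355  0.   ]
 [ 0.355  0.935  0.   ]
 [ 0.     0.    -1.   ]] 2.05
```

move_arm(steps=[[[-0.96,-0.62,0],0,0],[[-0.96,-0.62,0],0,0],[[-0.96,-0.62,0],0,0],[[-0.96,-0.62,0],0,0],[[-0.96,-0.62,0],0,0],[[-0.96,-0.62,0],0,0],[[-0.96,-0.62,0],0,0],[[-0.96,-0.62,0],0,0],[[-0.96,-0.62,0],0,0],[[-0.96,-0.62,0],0,0],[[-0.96,-0.62,0],0,0],[[-0.96,-0.62,0],0,0],[[-0.96,-0.62,0],0,0],[[-0.96,-0.62,0],0,0],[[-0.96,-0.62,0],0,0],[[-0.96,-0.62,0],0,0]])

```text
t: 3.38
ee_pos: [493.5, 215.0, 222.9]
orientation: [0.567, 3.09, 0.0]
ft_force: [-0.6, -0.4, -0.7]
width: 88.1
grasp_force: 0.0
```

move_arm(steps=[[[-0.96,-0.62,0],0,0],[[-0.96,-0.62,0],0,0],[[-0.96,-0.62,0],0,0],[[-0.96,-0.62,0],0,0],[[-0.96,-0.62,0],0,0],[[-0.96,-0.62,0],0,0],[[-0.96,-0.62,0],0,0],[[-0.96,-0.62,0],0,0],[[0,0,0],-0.97,0],[[0,0,0],-0.97,0],[[0,0,0],-0.97,0],[[0,0,0],-0.97,0],[[0,0,0],-0.97,0],[[0,0,0],-0.97,0],[[0,0,0],-0.97,0],[[0,0,0],0,0],[[0,0,0],0,0]])

```text
t: 4.8
ee_pos: [628.2, 32.1, 222.7]
orientation: [0.356, -3.121, -0.0]
ft_force: [-0.1, 0.6, 0.0]
width: 87.7
grasp_force: 0.0
```

```bash
cat > where.py <<'E'
from h import *
p=np.load('p.npy'); o=ctrl.get_obs()
def rel(P):
    c,s=np.cos(p[2]),np.sin(p[2]);d=np.array(P)-[p[0],p[1],0]; return np.array([c*d[0]+s*d[1],-s*d[0]+c*d[1],d[2]])
Rm=R.from_rotvec([0,0,p[2]]).as_matrix().T@R.from_rotvec(o['orientation']).as_matrix()
if __name__=='__main__':
    print('t',round(o['t'],2),'tcp in meter',rel(o['ee_pos']).round(1),'tool axes in meter\n',Rm.round(3),'F',o['ft_force'].round(1),'w',round(o['width'],1),'g',round(o['grasp_force'],1),'q',o['qpos'].round(2))
E
python3 where.py
python3 - <<'E'
from h import *
c=cam('wrist'); save(c,'w1.png')
E
```

```text
t 4.8 tcp in meter [ 49.2   0.7 222.7] tool axes in meter
 [[-1.     0.002 -0.   ]
 [ 0.002  1.     0.   ]
 [ 0.     0.    -1.   ]] F [-0.1  0.6  0. ] w 87.7 g 0.0 q [ 0.03  0.43  1.62  0.    1.09 -1.77]
```

View pics/w1.png

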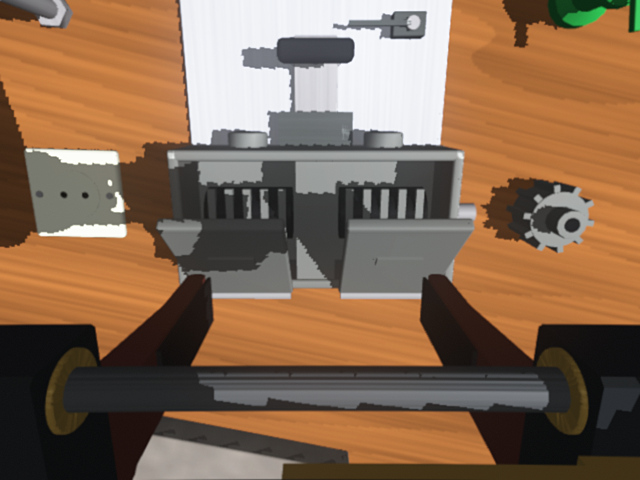

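Run:
```python
from where import *
c=cam('wrist')
for n,uv,z in [('bar top',(316,46),63),('tip',(338,25),26),('block',(411,25),26),('front edge L',(463,154),72),('front edge R',(168,154),72),('coverLedge',(410,222),152)]:
    print(n,rel(atz(c,uv,z)).round(1))
```

```text
bar top [-71.5   0.9  63. ]
tip [-91.9  18.   26. ]
block [-91.7  74.6  26. ]
front edge L [  3.  108.8  72. ]
front edge R [   2.8 -107.9   72. ]
coverLedge [ 34.5  54.6 152. ]
```

move_arm(steps=[[[0,0,0.8],0,0],[[0,0,0.8],0,0],[[0,0,0.6],0,0],[[0,0,0.5],0,0],[[0,0,0.5],0,0],[[0,0,0.4],0,0],[[0,0,0.4],0,0],[[0,0,0.3],0,0],[[0,0,0.3],0,0],[[0,0,0.3],0,0],[[0,0,0],0,0]])

```text
t: 5.82
ee_pos: [628.7, 32.0, 99.9]
orientation: [-0.359, 3.12, -0.0]
ft_force: [2.1, 0.4, 3.7]
width: 87.7
grasp_force: 2.0
```

move_arm(steps=[[[0,0,0.25],0,0],[[0,0,0.25],0,0],[[0,0,0.2],0,0],[[0,0,0.15],0,0],[[0,0,0.08],0,0],[[0,0,0],0,0],[[0,0,0],0,0]])

```text
t: 6.4
ee_pos: [628.2, 32.1, 78.2]
orientation: [0.36, -3.121, -0.0]
ft_force: [-5.7, -0.5, 13.5]
width: 88.0
grasp_force: 6.9
```

move_arm(steps=[[[0,0,0.05],0,0],[[0,0,0.04],0,0],[[0,0,0],0,0],[[0,0,0],0,0],[[0,0,0],0,0]])

```text
t: 6.82
ee_pos: [628.3, 32.1, 78.0]
orientation: [-0.36, 3.121, 0.0]
ft_force: [-11.3, -0.0, 30.0]
width: 88.0
grasp_force: 15.2
```

move_arm(steps=[[[0,0,-0.4],0,0],[[0,0,-0.8],0,0],[[0,0,-0.9],0,0],[[0,0,-0.9],0,0],[[0.7,0,-0.5],0,0],[[0.7,0,0],0,0],[[0.7,0,0],0,0],[[0.7,0,0],0,0],[[0.7,0,0],0,0],[[0.7,0,0],0,0],[[0.6,0,0],0,0],[[0,0,0],0,0],[[0,0,0],0,0]])

```text
t: 7.9
ee_pos: [511.6, 4.7, 162.4]
orientation: [-0.359, 3.12, -0.0]
ft_force: [0.4, -0.5, 0.3]
width: 87.8
grasp_force: 0.0
```

```bash
python3 where.py
python3 - <<'E'
from h import *
c=cam('wrist'); save(c,'w2.png'); a=c['img']
s=cam('scene')['img'][180:360,220:460]; s=cv2.resize(s,(640,480))
cv2.imwrite('pics/w2.png',cv2.resize(np.vstack([a,s])[:,:,::-1],(400,600),interpolation=cv2.INTER_AREA))
cv2.imwrite('pics/w2full.png',a[:,:,::-1])
E
```

```text
t 7.9 tcp in meter [-70.5   0.5 162.4] tool axes in meter
 [[-1.    -0.     0.001]
 [-0.     1.    -0.   ]
 [-0.001 -0.    -1.   ]] F [ 0.4 -0.5  0.3] w 87.8 g 0.0 q [-0.01  0.34  1.93  0.    0.87 -1.81]
```

View pics/w2.png

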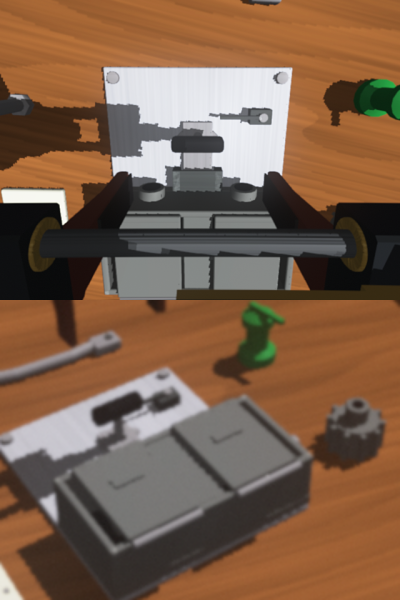

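View pics/w2full.png

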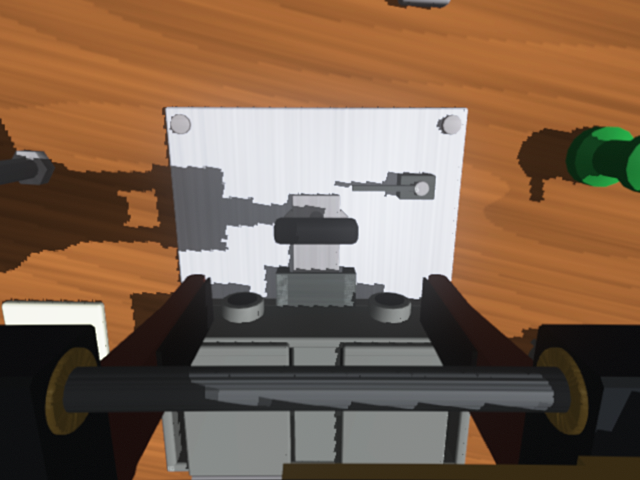

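Run:
```python
from where import *
c=cam('wrist'); print(rel(c['C']).round(1))
for n,uv,z in [('barfront',(316,219),63),('barback/bottom',(316,244),45),('tip',(338,183),26),('finger top line',(370,184.5),26),('block front',(411,173),26),('plateL',(467,108),8),('plateR',(165,108),8)]:
    print(n,rel(atz(c,uv,z)).round(1))
for P in [(-63,0,63),(-78,0,63),(-62,0,45)]:
    w=R.from_rotvec([0,0,p[2]]).apply(P)+[p[0],p[1],0]; print(P,proj(c,w).round(1))
ct=cam('top')
for n,uv in [('tip',(326,275)),('mid',(318,276.5))]: print(n,rel(atz(ct,uv,26)).round(1))
a=c['img'][150:260,230:460]; b=ct['img'][225:305,280:360]
cv2.imwrite('pics/c3.png',np.hstack([cv2.resize(a,(520,249),interpolation=cv2.INTER_CUBIC),cv2.resize(b,(249,249),interpolation=cv2.INTER_CUBIC)])[:,:,::-1])
```

```text
[-142.     0.4  323.9]
barfront [-79.    0.4  63. ]
barback/bottom [-56.7   0.4  45. ]
tip [-96.6  16.1  26. ]
finger top line [-95.5  39.1  26. ]
block front [-103.7   67.9   26. ]
plateL [-148.1  109.1    8. ]
plateR [-147.7 -108.6    8. ]
(-63, 0, 63) [315.4 242.8]
(-78, 0, 63) [315.4 220.5]
(-62, 0, 45) [315.4 236.6]
tip [-98.1  13.8  26. ]
mid [-96.9  31.6  26. ]
```

View pics/c3.png

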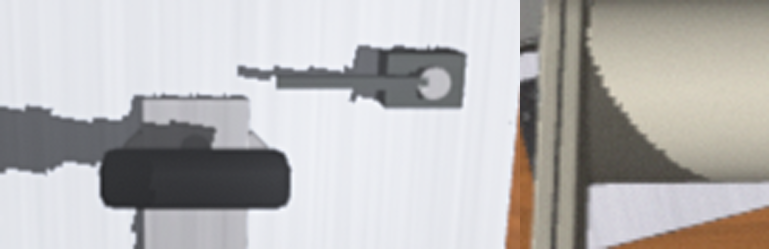

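move_arm(steps=[[[0,0,0],1,0],[[0,0,0],1,0],[[0,0,0],1,0],[[0,0,0],1,0],[[0,0,0],1,0],[[0,0,0],1,0],[[0,0,0],1,0],[[0,0,0],1,0],[[0,0,0],1,0],[[0,0,0],1,0],[[0,0,0],1,0],[[0,0,0],1,0],[[0,0,0],1,0],[[0,0,0],1,0],[[0,0,0],1,0],[[0,0,0],1,0],[[0,0,0],1,0],[[0,0,0],1,0],[[0,0,0],0,0]])

```text
t: 9.68
ee_pos: [512.2, 4.9, 162.1]
orientation: [1.956, 2.458, 0.0]
ft_force: [-0.7, 0.0, 0.6]
width: 87.9
grasp_force: 0.0
```

```bash
python3 where.py
python3 - <<'E'
from where import *
c=cam('wrist'); print(rel(c['C']).round(1))
cv2.imwrite('pics/w4.png',c['img'][:,:,::-1])
for t in ['gate','pointer','pointer_tip']: print(t,[(round(x['p'],2),np.round(x['rect']).tolist()) for x in cams.boxes_of('wrist',t)])
for P in [(-70,28,63),(-78,0,63),(-62,0,63),(-150,110,8),(0,0,72)]:
    w=R.from_rotvec([0,0,p[2]]).apply(P)+[p[0],p[1],0]; print(P,proj(c,w).round(1))
E
```

```text
t 9.68 tcp in meter [-70.    0.6 162.1] tool axes in meter
 [[ 0.002  1.     0.   ]
 [ 1.    -0.002 -0.   ]
 [-0.     0.    -1.   ]] F [-0.7  0.   0.6] w 87.9 g 0.0 q [-0.01  0.34  1.92  0.    0.87 -0.24]
[-68.9  73.9 323.7]
gate [(0.92, [332.0, 233.0, 76.0, 86.0])]
pointer [(0.61, [280.0, 145.0, 26.0, 93.0])]
pointer_tip [(0.74, [281.0, 143.0, 30.0, 87.0])]
(-70, 28, 63) [314.2 193.8]
(-78, 0, 63) [301.9 236.5]
(-62, 0, 63) [326.6 236.5]
(-150, 110, 8) [200.1  64.4]
(0, 0, 72) [425.8 240.3]
```

View pics/w4.png

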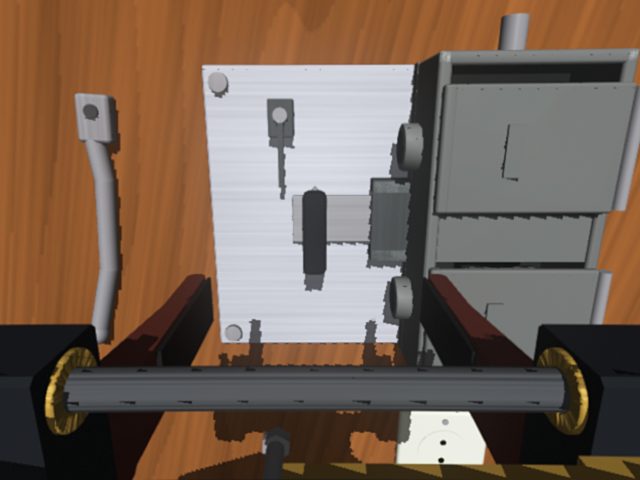

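Run:
```python
from where import *
c=cam('wrist'); g=c['img'].astype(int).sum(2)//3
for r in (145,155,165,175,185,193): print(r,g[r,270:296].tolist())
for uv in [(280,155),(281,155),(282,155),(281,180),(283,180),(281.5,120)]: print(uv,rel(atz(c,uv,26)).round(1))
```

```text
145 [130, 104, 107, 105, 99, 97, 97, 98, 97, 97, 96, 97, 97, 93, 88, 97, 110, 107, 98, 98, 99, 98, 102, 137, 187, 196]
155 [219, 219, 219, 219, 219, 220, 221, 223, 204, 137, 96, 94, 96, 92, 83, 93, 153, 216, 224, 222, 220, 221, 221, 221, 221, 221]
165 [220, 220, 220, 221, 220, 221, 222, 224, 208, 146, 99, 93, 95, 93, 99, 154, 218, 226, 223, 223, 223, 223, 223, 222, 223, 223]
175 [218, 218, 218, 218, 218, 219, 220, 221, 207, 156, 102, 91, 94, 94, 89, 95, 154, 214, 223, 221, 220, 220, 220, 220, 220, 220]
185 [214, 213, 214, 214, 213, 214, 214, 215, 209, 172, 110, 89, 91, 92, 87, 89, 120, 161, 208, 216, 215, 214, 215, 215, 214, 215]
193 [211, 211, 212, 211, 212, 212, 212, 212, 214, 214, 193, 120, 90, 93, 98, 141, 202, 217, 215, 214, 213, 214, 215, 213, 213, 213]
(280, 155) [-94.9  49.   26. ]
(281, 155) [-94.2  49.   26. ]
(282, 155) [-93.5  49.   26. ]
(281, 180) [-94.5  31.4  26. ]
(283, 180) [-93.1  31.4  26. ]
(281.5, 120) [-93.4  72.6  26. ]
```

move_arm(steps=[[[0,0,0.5],0,0.6],[[0,0,0.6],0,0.6],[[0,0,0.6],0,0.6],[[0,0,0],0,0.6],[[0,0,0],0,0.6],[[0,0,0],0,0.6],[[0,0,0],0,0.6]])

```text
t: 10.52
ee_pos: [512.1, 4.8, 120.5]
orientation: [1.951, 2.461, 0.001]
ft_force: [-0.3, -0.1, -0.1]
width: 44.1
grasp_force: 0.0
```

move_arm(steps=[[[0,0,0.6],0,0.6],[[0,0,0.6],0,0.6],[[0,0,0],0,0.6],[[0,0,0],0,0.6],[[0,0,0],0,0.6]])

```text
t: 10.93
ee_pos: [512.0, 4.8, 90.6]
orientation: [1.952, 2.461, 0.001]
ft_force: [0.5, -0.3, -1.0]
width: 35.0
grasp_force: 0.0
```

Now 52 mm down to TCP z = 38, then close.

move_arm(steps=[[[0,0,0.4],0,0.6],[[0,0,0.4],0,0.6],[[0,0,0.4],0,0.6],[[0,0,0.4],0,0.6],[[0,0,0.3],0,0.6],[[0,0,0.2],0,0.6],[[0,0,0],0,0.6],[[0,0,0],0,0.6]])

```text
t: 11.6
ee_pos: [511.2, 4.8, 36.7]
orientation: [-1.952, -2.461, 0.001]
ft_force: [0.3, 0.4, 0.1]
width: 35.0
grasp_force: 0.0
```

move_arm(steps=[[[0,0,0],0,1],[[0,0,0],0,1],[[0,0,0],0,1],[[0,0,0],0,1],[[0,0,0],0,1],[[0,0,0],0,1],[[0,0,0],0,1],[[0,0,0],0,1]])

```text
t: 12.27
ee_pos: [510.9, 4.6, 37.5]
orientation: [-1.952, -2.461, 0.001]
ft_force: [-4.7, -1.7, 5.8]
width: 15.8
grasp_force: 30.0
```

```bash
python3 where.py
```

```text
t 12.27 tcp in meter [-71.3   0.6  37.5] tool axes in meter
 [[-0.001  1.    -0.001]
 [ 1.     0.001  0.   ]
 [ 0.    -0.001 -1.   ]] F [-4.7 -1.7  5.8] w 15.8 g 30.0 q [-0.01  0.56  1.98 -0.    0.61 -0.24]
```

move_arm(steps=[[[0,-0.1,0],0,1],[[0,-0.15,0],0,1],[[0,-0.2,0],0,1],[[0,-0.2,0],0,1],[[0,-0.15,0],0,1],[[0,-0.13,0],0,1],[[0,0,0],0,1],[[0,0,0],0,1],[[0,0,0],0,1]])

```text
t: 13.02
ee_pos: [490.9, -0.0, 37.5]
orientation: [1.951, 2.459, 0.005]
ft_force: [4.3, 4.7, -3.8]
width: 15.9
grasp_force: 30.0
```

```bash
python3 where.py
python3 - <<'E'
from where import *
c=cam('wrist'); ct=cam('top'); print(rel(c['C']).round(1))
cv2.imwrite('pics/w5.png',c['img'][:,:,::-1])
for P in [(-94,28,63),(-102,28,63),(-86,28,63),(-94,17,26),(-94,45,26)]:
    w=R.from_rotvec([0,0,p[2]]).apply(P)+[p[0],p[1],0]; print(P,proj(c,w).round(1),proj(ct,w).round(1))
E
```

```text
t 13.02 tcp in meter [-91.8   0.6  37.5] tool axes in meter
 [[-0.     1.     0.004]
 [ 1.     0.    -0.   ]
 [-0.     0.004 -1.   ]] F [ 4.3  4.7 -3.8] w 15.9 g 30.0 q [-0.02  0.54  2.02  0.    0.57 -0.26]
[-91.5  74.  199.1]
(-94, 28, 63) [306.9 257. ] [319.1 274.8]
(-102, 28, 63) [283.6 257. ] [320.  278.5]
(-86, 28, 63) [330.2 257. ] [318.2 271.2]
(-94, 17, 26) [308.5 253.7] [324.1 273.6]
(-94, 45, 26) [308.2 190.1] [311.8 276.8]
```

View pics/w5.png

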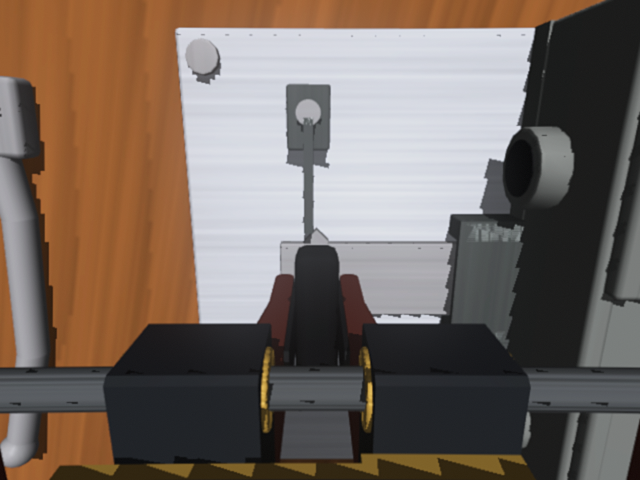

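move_arm(steps=[[[0,-0.06,0],0,1],[[0,-0.06,0],0,1],[[0,0,0],0,1],[[0,0,0],0,1],[[0,0,0],0,1],[[0,0,0],0,1]])

```text
t: 13.62
ee_pos: [488.1, -0.7, 37.5]
orientation: [1.951, 2.459, 0.005]
ft_force: [6.3, 4.8, -3.4]
width: 15.7
grasp_force: 30.0
```

```bash
python3 where.py
python3 - <<'E'
from where import *
c=cam('wrist'); g=c['img'].astype(int).sum(2)//3
for r in (180,200,220): 
    d=np.where(g[r,270:345]<150)[0]+270; print('finger',r,d.min(),d.max(),[round(rel(atz(c,(u,r),26))[0],1) for u in (d.min(),d.max())])
for r in (252,258,264):
    d=np.where(g[r,270:360]<75)[0]+270; print('bar',r,d.min(),d.max(),[round(rel(atz(c,(u,r),z))[0],1) for u in (d.min(),d.max()) for z in (58,63)])
print(g[258,270:360].tolist())
for t in ['scene','top']: 
    c2=cam(t); cv2.imwrite('pics/f_%s.png'%t,cv2.resize(c2['img'][180:360,220:460],(640,480))[:,:,::-1])
E
```

```text
t 13.62 tcp in meter [-94.7   0.6  37.5] tool axes in meter
 [[-0.     1.     0.004]
 [ 1.     0.    -0.   ]
 [-0.     0.004 -1.   ]] F [ 6.3  4.8 -3.4] w 15.7 g 30.0 q [-0.03  0.54  2.03  0.    0.57 -0.26]
finger 180 311 319 [np.float64(-95.7), np.float64(-92.4)]
finger 200 311 319 [np.float64(-95.7), np.float64(-92.4)]
finger 220 309 319 [np.float64(-96.6), np.float64(-92.3)]
bar 252 298 335 [np.float64(-100.1), np.float64(-99.9), np.float64(-87.0), np.float64(-87.3)]
bar 258 296 337 [np.float64(-100.9), np.float64(-100.6), np.float64(-86.3), np.float64(-86.5)]
bar 264 295 338 [np.float64(-101.3), np.float64(-101.0), np.float64(-85.9), np.float64(-86.2)]
[213, 213, 213, 213, 214, 213, 213, 215, 214, 197, 147, 150, 168, 170, 169, 168, 168, 169, 168, 168, 168, 169, 169, 170, 153, 93, 48, 44, 48, 49, 50, 49, 50, 49, 50, 50, 51, 50, 49, 49, 49, 49, 49, 49, 50, 49, 49, 49, 49, 49, 49, 48, 49, 49, 49, 49, 49, 48, 49, 48, 48, 48, 48, 47, 48, 46, 42, 57, 111, 163, 170, 167, 167, 166, 167, 166, 166, 167, 167, 168, 167, 167, 167, 166, 167, 167, 167, 167, 167, 167]
```

View pics/f_scene.png

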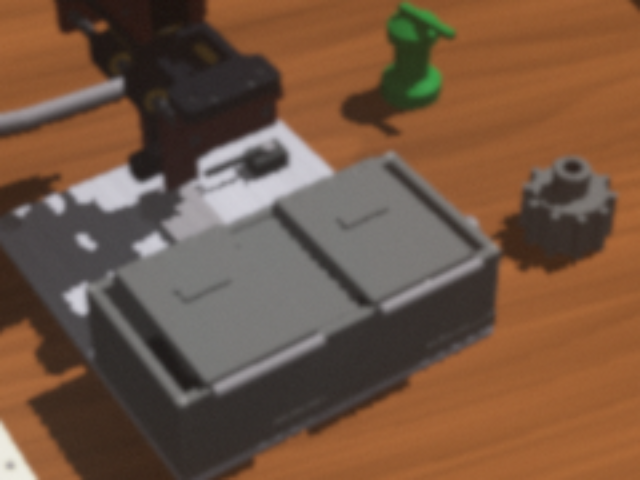

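move_arm(steps=[[[0,-0.02,0],0,1],[[0,0,0],0,1],[[0,0,0],0,1],[[0,0,0],0,1],[[0,0,0],0,1],[[0,0,0],0,1]])

```text
t: 14.27
ee_pos: [487.7, -0.7, 37.5]
orientation: [1.951, 2.459, 0.005]
ft_force: [4.8, 4.3, -3.2]
width: 15.5
grasp_force: 30.0
```

```bash
python3 where.py; python3 -c "
from workcell import ctrl
print(ctrl.close_job())"
```

```text
t 14.27 tcp in meter [-95.1   0.6  37.5] tool axes in meter
 [[-0.     1.     0.005]
 [ 1.     0.    -0.   ]
 [-0.     0.005 -1.   ]] F [ 4.8  4.3 -3.2] w 15.5 g 30.0 q [-0.03  0.54  2.03  0.    0.57 -0.26]
the job is handed in; nothing more can be done
None
```

I pressed both covers shut, pulled the gate to within about 1 mm of the pointer by camera measurement, and handed the job in at 14.3 s still gripping the T-handle with 30 N; no verdict came back.

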